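Hang the glued tag block and clamp it with the trigger clamp

ROBOT

A 7-joint arm with a two-finger parallel gripper is mounted at the origin on the work surface. World frame = base frame: x ahead of the robot, y to its left, z up, the work surface at z = 0. Lengths are in m, angles in rad, forces in N, time in s.
With the tool pointing down it reaches from about 0.4 to 0.85 m from the base axis. Payload 4.5 kg.
Tool frame: the origin (TCP) lies midway between the tips of the shut fingers; the grasp point (between the pads) lies 19 mm behind it (r.grip_point_offset is the distance from the TCP to the grasp point, in m); z points along the fingers, y is the line along which they close (so a half turn about z gives the same grasp; the last joint's range is limited). The gripper opens to 88 mm and grips with 3 to 60 N. Pads are 18 mm wide; open, the fingers measure 123 mm over their backs; the gripper's body (75 mm by 187 mm) begins 45 mm behind the grasp point.
Start: joints at [-1.287, 0.689, -0.195, 1.565, 0.157, 0.902, -0.215], TCP at [0.154, 0.606, 0.239] pointing down, gripper open.
Joint ranges: [-3.01, 3.01], [-0.46, 2.08], [-1.47, 1.51], [0.13, 2.56], [-1, 4.14], [0.04, 2.09], [-2.66, 2.66]. Speed limits (rad/s): [2.57, 2.57, 3.14, 3.14, 3.14, 3.14, 3.14].

INTERFACE

Orientations are given as a unit quaternion [x, y, z, w].
In Python, from plant import r, optics gives the robot as it stands.
- The arm moves only by the shell command python3 -m pendant 'ROWS' [OPENING] [FORCE]. ROWS is JSON, a list of rows, each a list of 6 numbers: the shift along the tool's x, y, z as a fraction of full scale, then the turn, a rotation vector about the tool's x, y, z as a fraction of full scale. A call has 1 to 5 rows; each row shifts and turns the commanded pose from where the row before left it, along the tool's axes as they then stand; what a row does not reach is not made up. Full scale, the value 1, is 0.025 m for a shift and pi rad for a turn. A row lasts 1/12 s, in which the tool goes at most 41.7 mm and 7.16 degrees, less where a joint would pass 70% of its speed; a pose out of reach is approached as far as the arm can. A call with a number of a shift or a turn outside -1 to 1 is refused whole. A call with a gripper value outside its range is refused whole. OPENING is the opening, from -1 (shut) to 1 (fully open), set as the call begins (- or left out, the last holds). The fingers move at their own pace and stop on an object; FORCE is the grip in N (left out, the last holds). Time passes only in rows, so rows that do not move let the fingers close. It gives the time, the measured TCP pose, the force, the opening and the grip force at its end, in the units of the state.
- r.get_state(): the state, without advancing time (a new reading comes with each control period).
- optics.snapshot(name): name is "scene" or "top" or "wrist"; returns (picture, depth): 384x512x3 uint8, blue, green, red; 384x512 float32, m along the optical axis (not along the pixel's ray), 0 where there is no reading.
- optics.calibration(name): a dict with "vfov" (degrees; the focal length in pixels is half the picture's height over the tangent of half this angle, whatever the lens; pixels are square), "cx", "cy" (the principal point, pixels), "k1" (the pictures are not rectified: a ray, as slopes to the right and down, at radius r is drawn at 1 + k1 r^2 times it, then the intrinsics apply), "cam_to_world" (4x4, takes a point from camera to world coordinates); the wrist camera has in their place "tool_from_camera" (4x4, takes a point from camera to tool coordinates, whose origin is the TCP and whose axes are the flange's). Camera axes: x right, y up, looking along -z (the intrinsics and any distortion apply to the point x, -y, -z); pixel columns grow to the right and rows downward; lengths in m; the calibration is good to about 2 mm. A picture is of the moment at which its call begins: read the wrist's pose just before it. calibration takes no time and is no camera call.
- r.finish_job(): hands the job in; it is judged then, once.
The state is a dict: "clock": time; "q": joint angles; "qd": joint speeds; "joint_torque": joint torques, N m; "tool_pos": TCP position; "eef_rot": TCP orientation; "contact_force": force on the tool from outside, world axes, zero at the start; "moment": the same for the moment, N m; "opening": opening from 0.0 (shut) to 1.0 (fully open); "finger_force": force on a finger pad.
Only numpy, scipy, OpenCV 4.12 (cv2) and the standard library are available. Lean on these libraries where they do the work, as an engineer would, in place of code of your own. Each camera call takes 0.05 s, during which the arm holds its last target. There are 200 camera calls.

TASK

Pick up the freshly glued tag block by the finger grip of its hanger, hook it onto the horizontal bar well to one side of the clamp, slide it along to the mark midway between the two brass bands and let go of it. Then pump the clamp's trigger, working the clamp by nothing else, until the spring foot bears on the block and is pressed about half-way in, never so hard that the block is crushed. Finish while still holding the trigger squeezed like that, and leave the other objects where they are.

Things in the scene. Friction and masses are not known exactly. Their poses are not given: they have to be found in the camera images.
- hanger: Loose tag block with its hanger, about 160 g, upright on the table. Origin: centre of the block's underside, z up. Block: two pine halves glued, 40 (x) x 50 (y) x 60 mm (z). A steel strap 4 mm thick, 24 mm wide rises from the block's top on its -x side (x -12 to -8) to a bridge (underside z 105, top z 110, x -12 to 12) with a lip at the +x end: a hook open to the hanger's +x.
- lip (a point): Middle of the lower edge of the hook's lip (x +10, z 95 on the hanger; lip 4 mm thick, hangs 10 mm below the bridge). The bar enters from the hanger's +x side through the 35 mm gap between lip and block top, then the bridge is lowered onto it. Between strap and lip the hook is 16 mm wide inside.
- saddle (a point): Middle of the underside of the hanger's bridge (z 105 on the hanger): rests on the top of the bar when hung, 6 mm above the bar's axis.
- hanger_grip (a point): Centre of the hanger's wooden finger grip, 16 (x) x 24 (y) x 32 mm (z 110 to 142), 126 mm above the block's underside. To be pinched from above, across its 24 mm (y).
- mark (a point): The mark: on the axis of the fixed level steel bar, midway between two brass bands 38 mm apart. Axes of the whole fixed station: y along the bar, x from clamp to bar, z up; yaw up to 0.12 rad. Bar 12 mm thick, axis 170 mm above the table; posts at y +-200, up to 184 mm high. Wooden base board 12 mm thick below: x -35 to 65, y +-220, and under the clamp to x -215, y +-35.
- jaw_face (a point): Centre of the face of the fixed jaw, an upright steel plate 50 wide x 56 mm high beyond the bar, 26 mm to +x of the mark and 100 mm above the table: 6 mm clear of the hung block, which passes between it and the foot. When clamped the block swings against it.
- clamp_top (a point): Centre of the top of the clamp's body, a fixed black block on a pedestal: 90 (x) x 40 (y) mm, top 130 mm above the table, centred 147.5 mm to -x of the mark. The fixed grip and the trigger stand up from it.
- fixed_grip (a point): The clamp's fixed grip, an upright black post on top of the clamp, 10 (x) x 30 (y) mm, 130 to 190 mm above the table. This point is on its axis, 168 mm above the table, 168 mm to -x of the mark; its rear face is 173 mm to -x of the mark.
- trigger_blade: Steel trigger, an upright blade 10 (x) x 28 (y) x 58 mm (z) in front (+x) of the fixed grip, 132 to 190 mm above the table. Origin: its centre; axes as the mark's. Squeezed, it slides straight towards the fixed grip (-x). From rear of grip to front of trigger: 48 mm free, 30 mm fully squeezed. The pair can be pinched from above along x.
- trigger (a joint): Trigger travel, m: 0 free, 0.018 fully squeezed. A 1.5 to 2.6 N spring returns it. Ratchet: squeezing pushes the rod to the block one to one, after up to 5 mm free travel; let out, the rod stays where it is (2 N friction). A full squeeze gains about 15 mm. Once the foot bears, letting out drops its press to about 2 N, so the trigger must stay squeezed to press harder.
- rod: Toothed steel clamp rod, level along x, 100 mm above the table, 12 mm square, with the foot at its +x end and its tail sticking out behind the clamp body. Only the trigger may move it, not the hand. Origin moves with it (on the bar's vertical plane when the rod is fully back).
- foot_pad: Spring foot on the rod's +x end: rubber disc 36 mm across, 8 mm thick, facing the block, 100 mm above the table. The middle of its front face lies 60 mm to -x of this origin, at the same height. At the start 25 to 40 mm from where the hung block's face will be.
- foot (a joint): How far the spring foot is pressed back into the rod end, m: 0 free, 0.010 at its stop. It presses with 2 N plus 1 N per mm (12 N at the stop; beyond that the force rises hard).
- cowbell: Bystander: copper cowbell, 68 mm across, 81 mm high, on the table to one side of the clamp (the hanger stands on the other). Origin: centre of its underside.
- bird: Bystander: clay bird whistle, about 100 mm long, 61 mm high, beyond the bar. Origin: centre of its underside.
- top: Bystander: wooden spinning top, 60 mm across, 66 mm high, standing on its crown beyond the bar. Origin: centre of its underside.
- lantern: Bystander: pierced tin lantern, 100 mm across, 198 mm high, on the right (-y) of the station. Origin: centre of its underside.

How it is judged:
By the outcome, as a careful person would: the job done as asked, in the order asked, and still so for the second after the job is handed in, while the arm keeps its last pose, push and grip.
It also fails if it takes over 72 s, if anything falls off the work surface, if the arm or the gripper's body presses on something with over 40 N, if the wrist force passes 120 N, or if a joint passes its speed limit or range.

## Working session

There is one attempt and no reset: what is moved stays moved. The work goes in short steps, Python scripts to look and compute and a shell command to move; the robot and the scene stay as the last step left them, time stands still between calls to the robot, and variables do not carry over. Pictures are saved under pics/ and viewed, at most 10 in all, crops included, and the job is handed in when it is done.

```bash
ls; mkdir -p pics
cat > h.py <<'E'
import numpy as np, cv2
from plant import r, optics
from scipy.spatial.transform import Rotation as R
def T():
    s=r.get_state(); M=np.eye(4); M[:3,:3]=R.from_quat(s['eef_rot']).as_matrix(); M[:3,3]=s['tool_pos']; return M
def cloud(name):
    M=T(); pic,d=optics.snapshot(name); c=optics.calibration(name)
    h,w=d.shape; f=h/2/np.tan(np.radians(c['vfov'])/2)
    v,u=np.mgrid[:h,:w].astype(float)
    K=np.array([[f,0,c['cx']],[0,f,c['cy']],[0,0,1.]])
    x=(u-c['cx'])/f; y=(v-c['cy'])/f; a,b=x.copy(),y.copy()
    for _ in range(20):
        s=1+c['k1']*(a*a+b*b); a,b=x/s,y/s
    P=np.stack([a*d,-b*d,-d,np.ones_like(d)],-1)
    X=c['cam_to_world'] if 'cam_to_world' in c else M@np.array(c['tool_from_camera'])
    W=(P@np.array(X).T)[...,:3]; W[d==0]=np.nan
    return pic,d,W
E
python3 - <<'E'
from h import *
a,_,A=cloud('scene'); b,_,B=cloud('top')
np.savez('c0.npz',a=a,A=A,b=b,B=B)
cv2.imwrite('pics/s.png',a);cv2.imwrite('pics/t.png',b)
s=r.get_state();print(s['tool_pos'],s['eef_rot'],s['contact_force'],s['opening'],r.grip_point_offset)
print(T()[:3,:3].round(3))
E
```

```text
pics
[0.15437044 0.60504948 0.23798867] [ 1.24510958e-01  9.92217891e-01 -8.22378965e-04 -4.04188775e-05] [ 0.4626002   0.55536804 -0.15343254] 0.9993076077271033 0.0187
[[-0.969  0.247 -0.   ]
 [ 0.247  0.969 -0.002]
 [-0.    -0.002 -1.   ]]
```

View pics/s.png

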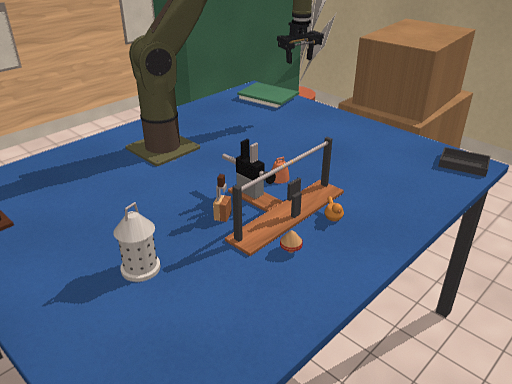

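View pics/t.png

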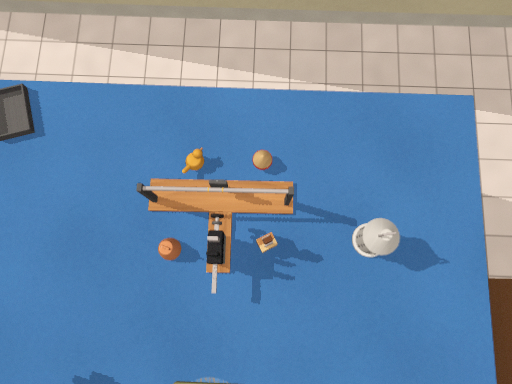

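The scene view shows the station with the hanger at (222,200), on the lantern side. In the top view up is +x and left is +y: hanger grip at (267,240), clamp at (216,245), bar from (140,187) to (290,191), cowbell at (170,249).

Run:
```python
from h import *
z=np.load('c0.npz')
for n,W,im in (('scene',z['A'],z['a']),('top',z['B'],z['b'])):
    print(n)
    V=W.reshape(-1,3)
    ok=~np.isnan(V[:,0])&(V[:,0]>.2)&(V[:,0]<.95)&(abs(V[:,1])<.5)
    V=V[ok]
    def st(name,m):
        p=V[m]; print(name,len(p), p.mean(0).round(4) if len(p) else '', p.min(0).round(3) if len(p) else '',p.max(0).round(3) if len(p) else '')
    print('table z',np.median(V[:,2]))
    if n=='top':
        for (r0,c0) in [(240,267),(242,262),(190,180),(190,250),(188,216),(236,212),(247,215),(249,170),(186,141),(190,290),(184,219),(280,214)]:
            print((r0,c0),W[r0,c0].round(3))
```

```text
scene
table z -9.627162995240468e-06
top
table z 0.0006842932385741074
(240, 267) [ 0.493 -0.143  0.144]
(242, 262) [ 0.494 -0.131  0.061]
(190, 180) [0.614 0.092 0.171]
(190, 250) [ 0.62  -0.093  0.176]
(188, 216) [ 0.622 -0.003  0.175]
(236, 212) [ 0.494 -0.002  0.188]
(247, 215) [ 0.47  -0.005  0.134]
(249, 170) [0.464 0.13  0.062]
(186, 141) [0.618 0.193 0.185]
(190, 290) [ 0.622 -0.198  0.187]
(184, 219) [ 0.647 -0.004  0.114]
(280, 214) [ 0.384 -0.005  0.107]
```

Run:
```python
from h import *
z=np.load('c0.npz')
for n,W in (('scene',z['A']),('top',z['B'])):
    V=W.reshape(-1,3); V=V[~np.isnan(V[:,0])]
    def box(lo,hi): return V[np.all((V>lo)&(V<hi),1)]
    b=box((.58,-.18,.16),(.66,.18,.182))
    p=np.polyfit(b[:,1],b[:,0],1); print(n,'bar',len(b),p,'z',np.median(b[:,2]),'zmax',np.percentile(b[:,2],95))
    for nm,lo,hi in (('block',(.44,-.19,.05),(.54,-.1,.065)),('grip',(.44,-.19,.136),(.54,-.1,.16)),('bridge',(.44,-.19,.100),(.54,-.1,.115)),('clampgrips',(.42,-.03,.185),(.53,.03,.2)),('clampbody',(.40,-.04,.125),(.53,.04,.136)),('post-',(.58,-.25,.182),(.67,-.17,.2)),('post+',(.58,.17,.182),(.67,.25,.2)),('jaw',(.63,-.05,.09),(.68,.05,.132)),('foot',(.5,-.03,.08),(.58,.03,.125))):
        q=box(lo,hi)
        if len(q)>4: print(nm,len(q),'mean',q.mean(0).round(4),'rect',[np.round(a,3) for a in cv2.minAreaRect(q[:,:2].astype(np.float32)*1000)], 'z',q[:,2].min().round(3),q[:,2].max().round(3))
```

```text
scene bar 388 [-0.01338108  0.62347373] z 0.17365299643256588 zmax 0.1773994266479275
block 160 mean [ 0.5027 -0.1503  0.0584] rect [array([ 498.09, -147.12]), array([40.86 , 52.395]), np.float64(30.609)] z 0.05 0.065
grip 36 mean [ 0.4996 -0.1487  0.1406] rect [array([ 498.515, -147.827]), array([16.393, 27.46 ]), np.float64(29.392)] z 0.136 0.145
bridge 50 mean [ 0.5015 -0.1495  0.1083] rect [array([ 499.235, -148.075]), array([29.165, 23.502]), np.float64(48.332)] z 0.1 0.115
clampgrips 47 mean [ 0.4729 -0.0072  0.1889] rect [array([472.732,  -7.391]), array([52.13 , 33.065]), np.float64(3.168)] z 0.186 0.194
clampbody 159 mean [ 0.4812 -0.0118  0.1297] rect [array([474.37 ,  -7.064]), array([42.356, 91.337]), np.float64(89.432)] z 0.126 0.136
post- 21 mean [ 0.6238 -0.2046  0.1838] rect [array([ 624.321, -204.509]), array([13.217, 20.296]), np.float64(87.332)] z 0.182 0.186
post+ 14 mean [0.619  0.1948 0.184 ] rect [array([617.926, 195.127]), array([12.226, 20.843]), np.float64(58.274)] z 0.182 0.187
jaw 174 mean [ 0.6541 -0.0062  0.1117] rect [array([651.315,  -3.592]), array([1
[... 765 characters left out ...]
, np.float64(1.84)] z 0.186 0.194
clampbody 372 mean [ 0.4717 -0.0047  0.1302] rect [array([472.163,  -3.011]), array([88.197, 40.294]), np.float64(1.907)] z 0.125 0.136
post- 36 mean [ 0.6238 -0.2009  0.185 ] rect [array([ 623.676, -200.522]), array([10.859, 19.347]), np.float64(89.497)] z 0.182 0.189
post+ 37 mean [0.6167 0.1985 0.1842] rect [array([616.706, 199.314]), array([19.548, 13.597]), np.float64(2.248)] z 0.182 0.187
jaw 117 mean [ 0.6493 -0.0024  0.1184] rect [array([ 6.56061e+02, -3.16000e-01]), array([21.228, 49.459]), np.float64(2.07)] z 0.09 0.132
foot 139 mean [ 0.5447 -0.0036  0.1084] rect [array([532.119,  -4.561]), array([65.596, 32.944]), np.float64(3.479)] z 0.088 0.121
```

```bash
python3 -m pendant '[[-1,-1,-0.5,0,0,0],[-1,-1,-0.5,0,0,0],[-1,-1,-0.5,0,0,0],[-1,-1,-0.5,0,0,0],[-1,-1,-0.5,0,0,0]]' 
python3 -m pendant '[[-1,-1,0,0,0,0],[-1,-1,0,0,0,0],[-1,-1,0,0,0,0],[-1,-1,0,0,0,0],[-1,-1,0,0,0,0]]'
python3 -m pendant '[[-1,-1,0,0,0,0],[-1,-1,0,0,0,0],[-1,-1,0,0,0,0],[-1,-1,0,0,0,0],[-1,-1,0,0,0,0]]'
python3 -m pendant '[[-1,-1,0,0,0,0],[-1,-1,0,0,0,0],[-1,-1,0,0,0,0],[-1,-1,0,0,0,0],[0,0,0,0,0,0]]'
```

```text
clock: 0.52
tool_pos: [0.2452, 0.4517, 0.3013]
eef_rot: [0.124, 0.992, -0.001, -0.0]
contact_force: [1.0, 0.7, -0.6]
opening: 1.001
finger_force: 0.0
clock: 0.93
tool_pos: [0.3353, 0.2998, 0.3011]
eef_rot: [0.124, 0.992, -0.0, -0.0]
contact_force: [0.4, 0.2, 0.3]
opening: 1.001
finger_force: 0.0
clock: 1.35
tool_pos: [0.4255, 0.1478, 0.3011]
eef_rot: [0.125, 0.992, -0.0, -0.0]
contact_force: [0.7, 0.3, 0.4]
opening: 1.002
finger_force: 0.0
clock: 1.77
tool_pos: [0.5002, 0.02, 0.3008]
eef_rot: [0.13, 0.991, -0.002, 0.001]
contact_force: [-0.9, -0.3, 0.3]
opening: 1.004
finger_force: 0.0
```

Run:
```python
from h import *
a,d,W=cloud('wrist'); np.savez('c1.npz',a=a,W=W); cv2.imwrite('pics/w1.png',a)
print(r.get_state()['q'].round(3), np.nanmin(W[...,0]),np.nanmax(W[...,0]),np.nanmin(W[...,1]),np.nanmax(W[...,1]))
```

```text
[-0.021  0.444 -0.18   1.855  0.105  0.853  1.06 ] 0.21986494496325493 0.8738364313671458 -0.39426956394763474 0.4013242260277324
```

View pics/w1.png

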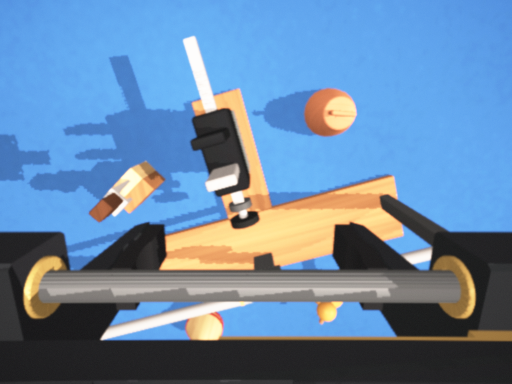

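Run:
```python
from h import *
z=np.load('c0.npz'); w=np.load('c1.npz')
th=np.radians(29.3); u=np.array([np.cos(th),np.sin(th)]); v=np.array([-u[1],u[0]])
for n,W,c in (('scene',z['A'],(.4985,-.1477)),('top',z['B'],(.497,-.1438)),('wrist',w['W'],None)):
    V=W.reshape(-1,3); V=V[~np.isnan(V[:,0])]
    V=V[(abs(V[:,0]-.497)<.05)&(abs(V[:,1]+.145)<.05)]
    g=V[(V[:,2]>.136)&(V[:,2]<.15)]; t=V[(V[:,2]>.055)&(V[:,2]<.065)]
    for q in (g,t):
        if len(q)>3: print(n,q.mean(0).round(4),[np.round(a,2) for a in cv2.minAreaRect(q[:,:2].astype(np.float32)*1000)])
    cc=np.array(c) if c else (np.array(cv2.minAreaRect(g[:,:2].astype(np.float32))[0]))
    s=V[(V[:,2]>.068)&(V[:,2]<.104)]
    for q in s[::max(1,len(s)//12)]: print('   ',((q[:2]-cc)@u*1000).round(1),((q[:2]-cc)@v*1000).round(1),q[2].round(3))
V=w['W'].reshape(-1,3); V=V[~np.isnan(V[:,0])]
for lo,hi in (((.42,-.03,.185),(.53,.03,.2)),((.40,-.04,.125),(.53,.04,.136)),((.58,-.25,.172),(.66,-.1,.182))):
    q=V[np.all((V>lo)&(V<hi),1)]
    if len(q)>3: print(len(q),q.mean(0),[np.round(a,2) for a in cv2.minAreaRect(q[:,:2].astype(np.float32)*1000)],np.polyfit(q[:,1],q[:,0],1))
```

```text
scene [ 0.4996 -0.1487  0.1406] [array([ 498.52, -147.83]), array([16.39, 27.46]), np.float64(29.39)]
scene [ 0.5008 -0.1489  0.0597] [array([ 498.11, -147.05]), array([40.77, 52.25]), np.float64(31.19)]
    12.2 9.4 0.103
    -8.2 -3.0 0.101
    -9.5 -8.1 0.1
    8.5 -7.2 0.102
    -12.8 -8.2 0.096
    -9.2 7.4 0.087
    -12.8 -8.4 0.093
    -9.1 6.5 0.084
    11.5 -7.8 0.096
    -8.7 -3.3 0.087
    -13.0 -8.9 0.086
    -8.2 3.3 0.08
    -9.5 -1.9 0.079
    -10.3 -8.5 0.08
    -11.5 -5.9 0.074
    -9.5 -12.1 0.072
top [ 0.4969 -0.1437  0.1414] [array([ 496.88, -143.57]), array([15.64, 22.85]), np.float64(28.58)]
top [ 0.4946 -0.1432  0.0604] [array([ 497.42, -144.  ]), array([39.84, 49.15]), np.float64(28.65)]
    7.5 -21.5 0.069
    -12.1 -7.2 0.087
    -12.1 -0.8 0.09
    -12.1 5.4 0.09
    -12.2 11.8 0.093
wrist [ 0.4953 -0.1414  0.1406] [array([ 495.76, -142.47]), array([15.99, 23.7 ]), np.float64(29.15)]
wrist [ 0.4946 -0.1369  0.059 ] [array([ 495.84, -143.21]), array([39.7 , 50.49]), np.float64(29.42)]
    -12.2 10.8 0.072
    -11.7 11.6 0.083
    -12.0 11.2 0.088
    -8.4 7.8 0.068
    -8.3 11.4 0.083
    -9.8 11.3 0.092
    -11.1 11.5 0.101
    -8.2 5.7 0.078
    -8.3 8.8 0.091
    -8.3 7.2 0.092
    -8.3 0.4 0.078
    8.9 11.1 0.098
    11.3 11.3 0.097
    11.6 5.1 0.102
759 [ 0.46892504 -0.00116097  0.1887357 ] [array([470.66,  -1.53]), array([48.17, 29.67]), np.float64(0.78)] [0.08157437 0.46901975]
2119 [0.46669781 0.00057776 0.12878833] [array([472.09,  -1.48]), array([89.64, 39.86]), np.float64(0.86)] [0.23090854 0.4665644 ]
585 [ 0.62011603 -0.13544469  0.17429737] [array([ 620.73, -138.58]), array([11.57, 76.95]), np.float64(1.44)] [-0.03304863  0.61563977]
```

```bash
python3 -m pendant '[[-0.22,-0.9,0,0,0,0],[-0.22,-0.9,0,0,0,0],[-0.22,-0.9,0,0,0,0],[-0.22,-0.9,0,0,0,0],[-0.22,-0.9,0,0,0,0]]' 
python3 -m pendant '[[-0.22,-0.9,0,0,0,0],[-0.22,-0.9,0,0,0,0],[0,0,0.3,0,0,-0.035],[0,0,0.3,0,0,-0.035],[0,0,0.3,0,0,-0.035]]'
python3 -m pendant '[[0,0,0.3,0,0,-0.035],[0,0,0.3,0,0,-0.035],[0,0,0.3,0,0,-0.035],[0,0,0.3,0,0,-0.035],[0,0,0,0,0,0]]'
cat > m.py <<'E'
from h import *
# tool y angle, tilt and hanger refinement
def yaw(): M=T(); return np.degrees(np.arctan2(M[1,1],M[0,1]))
def totool(dw): return (T()[:3,:3].T@np.array(dw)/.025).round(3)
E
python3 - <<'E'
from m import *
s=r.get_state(); print(s['q'].round(3), yaw(), T()[:3,2].round(4), s['tool_pos'].round(4))
a,d,W=cloud('wrist'); cv2.imwrite('pics/w2.png',a)
V=W.reshape(-1,3); V=V[~np.isnan(V[:,0])]
def box(lo,hi): return V[np.all((V>lo)&(V<hi),1)]
for lo,hi in (((.44,-.19,.136),(.55,-.1,.148)),((.44,-.19,.056),(.55,-.1,.064)),((.58,-.2,.172),(.66,-.03,.182)),((.40,-.04,.125),(.53,.04,.136))):
    q=box(lo,hi)
    if len(q)>3: print(len(q),q.mean(0).round(4),[np.round(a,2) for a in cv2.minAreaRect(q[:,:2].astype(np.float32)*1000)])
print(totool([.4962-s['tool_pos'][0],-.1428-s['tool_pos'][1],.114-s['tool_pos'][2]]))
E
```

```text
clock: 2.23
tool_pos: [0.4956, -0.0873, 0.301]
eef_rot: [0.123, 0.992, 0.0, -0.0]
contact_force: [0.6, -0.4, -0.3]
opening: 0.998
finger_force: 0.0
clock: 2.65
tool_pos: [0.4954, -0.1331, 0.2783]
eef_rot: [-0.043, 0.999, 0.0, -0.0]
contact_force: [-0.3, 1.1, -0.6]
opening: 1.001
finger_force: 0.0
clock: 3.07
tool_pos: [0.4945, -0.1327, 0.2474]
eef_rot: [-0.259, 0.966, 0.001, -0.001]
contact_force: [0.3, 0.1, -0.8]
opening: 0.999
finger_force: 0.0
[ 0.415  0.548 -0.38   1.883  0.28   0.766  1.976] 120.05464115646066 [-0.0032  0.0017 -1.    ] [ 0.4945 -0.1327  0.2474]
500 [ 0.4949 -0.1431  0.1407] [array([ 495.42, -143.18]), array([15.64, 23.38]), np.float64(30.06)]
879 [ 0.4905 -0.1436  0.0591] [array([ 495.26, -142.7 ]), array([39.67, 49.63]), np.float64(28.07)]
816 [ 0.6192 -0.1321  0.1741] [array([ 620.72, -129.1 ]), array([12.03, 73.89]), np.float64(1.41)]
1726 [ 0.4503 -0.0054  0.1287] [array([452.63,  -2.93]), array([51.44, 39.81]), np.float64(1.43)]
[ 0.135 -0.396  5.333]
```

```bash
python3 -m pendant '[[0.12,-0.4,0,0,0,0.005],[0,0,0.9,0,0,0],[0,0,0.9,0,0,0],[0,0,0.9,0,0,0],[0,0,0.9,0,0,0]]' 
python3 -m pendant '[[0,0,0.9,0,0,0],[0,0,0.5,0,0,0],[0,0,0.3,0,0,0],[0,0,0,0,0,0],[0,0,0,0,0,0]]'
python3 - <<'E'
from m import *
s=r.get_state(); print(yaw()); print(totool([.4957-s['tool_pos'][0],-.1429-s['tool_pos'][1],.115-s['tool_pos'][2]]))
E
```

```text
clock: 3.53
tool_pos: [0.4989, -0.1452, 0.1585]
eef_rot: [-0.248, 0.969, -0.001, 0.001]
contact_force: [0.5, -0.3, -0.5]
opening: 0.998
finger_force: 0.0
clock: 3.95
tool_pos: [0.4986, -0.1446, 0.1166]
eef_rot: [-0.249, 0.969, -0.0, 0.0]
contact_force: [0.6, 0.1, -1.2]
opening: 1.004
finger_force: 0.0
118.8183590650403
[0.07  0.117 0.065]
```

```bash
python3 -m pendant '[[0.07,0.12,0.05,0,0,0],[0,0,0,0,0,0]]' 
python3 -m pendant '[[0,0,0,0,0,0],[0,0,0,0,0,0],[0,0,0,0,0,0],[0,0,0,0,0,0],[0,0,0,0,0,0]]' -1 25
python3 -m pendant '[[0,0,0,0,0,0],[0,0,0,0,0,0],[0,0,0,0,0,0],[0,0,0,0,0,0],[0,0,0,0,0,0]]' 
python3 -m pendant '[[0,0,-0.4,0,0,0],[0,0,-0.8,0,0,0],[0,0,-0.8,0,0,0],[0,0,-0.8,0,0,0],[0,0,-0.8,0,0,0]]'
```

```text
clock: 4.12
tool_pos: [0.4951, -0.1424, 0.1158]
eef_rot: [-0.249, 0.968, -0.0, 0.0]
contact_force: [0.7, -0.0, -0.4]
opening: 0.999
finger_force: 0.0
clock: 4.53
tool_pos: [0.4952, -0.1426, 0.115]
eef_rot: [-0.249, 0.968, -0.0, 0.0]
contact_force: [-0.4, -0.1, -0.3]
opening: 0.646
finger_force: 0.0
clock: 4.95
tool_pos: [0.4952, -0.1427, 0.115]
eef_rot: [-0.249, 0.968, -0.0, 0.0]
contact_force: [0.6, -1.1, -0.9]
opening: 0.271
finger_force: 25.4
clock: 5.37
tool_pos: [0.4945, -0.1424, 0.2063]
eef_rot: [-0.25, 0.968, 0.0, -0.0]
contact_force: [0.2, 0.2, -2.4]
opening: 0.269
finger_force: 24.8
```

```bash
python3 -m pendant '[[0,0,0,0,0,0.0385],[0,0,0,0,0,0.0385],[0,0,0,0,0,0.0385],[0,0,0,0,0,0.0385],[0,0,0,0,0,0]]'
python3 - <<'E'
from m import *
s=r.get_state(); print(yaw(),s['q'].round(3),s['tool_pos'])
a,d,W=cloud('wrist'); np.savez('c3.npz',a=a,W=W); cv2.imwrite('pics/w3.png',a)
b,_,B=cloud('top')
a2,_,A=cloud('scene'); np.savez('c3s.npz',a=a2,A=A,b=b,B=B)
for n,X in (('wrist',W),('top',B),('scene',A)):
    V=X.reshape(-1,3); V=V[~np.isnan(V[:,0])]
    def box(lo,hi): return V[np.all((V>lo)&(V<hi),1)]
    for nm,lo,hi in (('bar',(.6,-.19,.165),(.64,-.0,.182)),('block',(.44,-.2,.144),(.54,-.1,.156)),('body',(.40,-.04,.125),(.53,.04,.136)),('clampgrip',(.42,-.03,.182),(.53,.03,.196))):
        q=box(lo,hi)
        if len(q)>3: print(n,nm,len(q),q.mean(0).round(4),[np.round(a,2) for a in cv2.minAreaRect(q[:,:2].astype(np.float32)*1000)],np.polyfit(q[:,1],q[:,0],1).round(4) if nm=='bar' else '')
E
```

```text
clock: 5.78
tool_pos: [0.4948, -0.1423, 0.2055]
eef_rot: [-0.009, 1.0, -0.0, -0.0]
contact_force: [0.3, 0.0, -2.5]
opening: 0.273
finger_force: 24.8
91.01074020716393 [ 0.317  0.597 -0.202  1.931  0.192  0.632  1.583] [ 0.4947617  -0.14228989  0.20545639]
wrist block 2005 [ 0.4854 -0.1415  0.1499] [array([ 491.36, -141.05]), array([35.21, 50.17]), np.float64(0.84)] 
wrist body 4799 [ 0.4667 -0.0062  0.1288] [array([471.22,  -2.7 ]), array([88.96, 40.24]), np.float64(0.99)] 
wrist clampgrip 1754 [ 0.4713 -0.0074  0.1878] [array([469.99,  -3.72]), array([47.95, 27.71]), np.float64(2.67)] 
top bar 320 [ 0.6209 -0.0938  0.1749] [array([621.53, -94.3 ]), array([ 12.13, 188.39]), np.float64(1.01)] [-0.0143  0.6195]
top body 366 [ 0.4713 -0.0048  0.1299] [array([472.43,  -3.19]), array([89.03, 39.59]), np.float64(0.21)] 
top clampgrip 90 [ 0.4702 -0.0029  0.1901] [array([471.58,  -2.23]), array([45.82, 28.09]), np.float64(2.75)] 
scene bar 231 [ 0.6246 -0.0972  0.1727] [array([622.51, -94.05]), array([ 14.98, 187.73]), np.float64(1.41)] [-0.0123  0.6234]
scene block 155 [ 0.4988 -0.1485  0.1498] [array([ 496.42, -144.53]), array([43.78, 52.56]), np.float64(0.26)] 
scene body 159 [ 0.4818 -0.0119  0.1293] [array([474.45,  -8.95]), array([89.8 , 41.59]), np.float64(5.99)] 
scene clampgrip 61 [ 0.4737 -0.0078  0.1877] [array([473.1 ,  -8.11]), array([34.34, 52.44]), np.float64(89.05)]
```

View pics/w3.png

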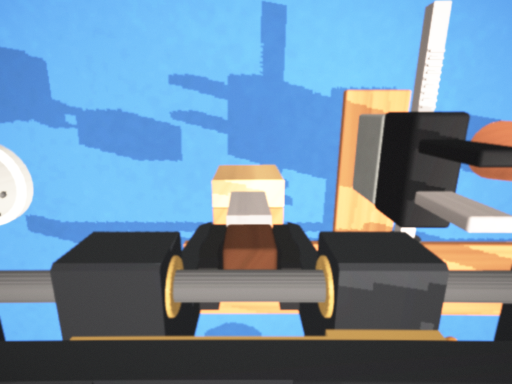

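```bash
python3 -m pendant '[[-0.9,0,0,0,0,0],[-0.9,0,0,0,0,0],[-0.9,0,0,0,0,0],[-0.9,0,0,0,0,0],[-0.9,0,0,0,0,0]]' 
python3 -m pendant '[[-0.2,0,0,0,0,0],[-0.08,0,0,0,0,0],[0,0,0,0,0,0],[0,0,0,0,0,0]]'
```

```text
clock: 6.35
tool_pos: [0.6082, -0.1403, 0.2049]
eef_rot: [-0.011, 1.0, 0.0, -0.0]
contact_force: [-0.7, -0.1, -1.5]
opening: 0.272
finger_force: 24.9
clock: 6.68
tool_pos: [0.613, -0.1405, 0.2046]
eef_rot: [-0.01, 1.0, 0.0, -0.001]
contact_force: [-1.1, 0.1, -2.9]
opening: 0.27
finger_force: 24.9
```

Run:
```python
from m import *
s=r.get_state(); print(yaw(),s['q'].round(3),s['tool_pos'],s['contact_force'])
a,d,W=cloud('wrist'); cv2.imwrite('pics/w4.png',a)
b,_,B=cloud('top'); c,_,A=cloud('scene')
np.savez('c4.npz',a=a,W=W,b=b,B=B,c=c,A=A)
cv2.imwrite('pics/s4.png',cv2.resize(c[110:260,190:370],None,fx=4,fy=4,interpolation=2))
```

```text
91.18443518613196 [ 0.261  0.735 -0.198  1.586  0.179  0.841  1.584] [ 0.61300922 -0.14046299  0.2046469 ] [-1.13094173  0.12425577 -2.93246814]
```

View pics/s4.png

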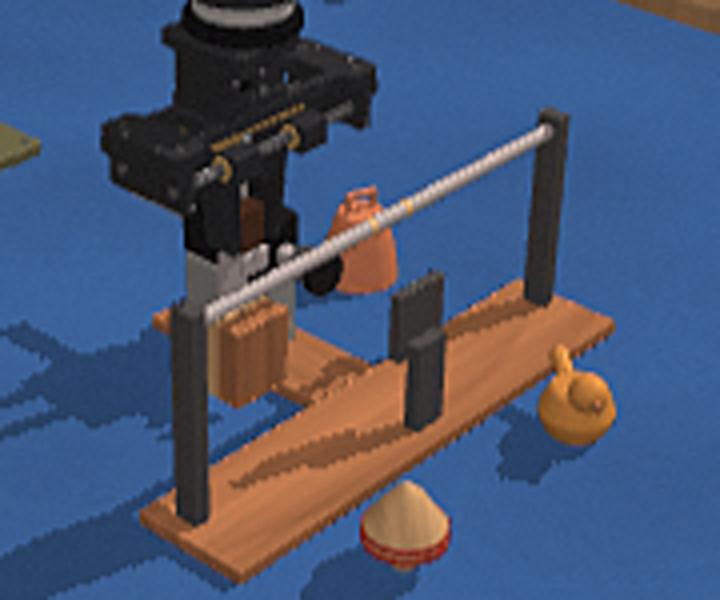

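```bash
python3 -m pendant '[[-0.12,0,0,0,0,0],[-0.12,0,0,0,0,0],[0,0,0,0,0,0],[0,0,0,0,0,0]]' 
python3 -m pendant '[[-0.06,0,0,0,0,0],[0,0,0,0,0,0],[0,0,0,0,0,0]]'
python3 -m pendant '[[-0.06,0,0,0,0,0],[0,0,0,0,0,0],[0,0,0,0,0,0]]'
python3 -m pendant '[[-0.06,0,0,0,0,0],[0,0,0,0,0,0],[0,0,0,0,0,0]]'
```

```text
clock: 7.17
tool_pos: [0.6208, -0.1399, 0.205]
eef_rot: [-0.01, 1.0, 0.0, 0.0]
contact_force: [0.8, -0.3, -1.8]
opening: 0.27
finger_force: 24.9
clock: 7.42
tool_pos: [0.6221, -0.1399, 0.2049]
eef_rot: [-0.01, 1.0, 0.0, -0.0]
contact_force: [-0.9, 0.3, -2.2]
opening: 0.27
finger_force: 24.9
clock: 7.67
tool_pos: [0.6236, -0.1399, 0.2049]
eef_rot: [-0.01, 1.0, 0.0, 0.0]
contact_force: [-0.0, 0.8, -1.6]
opening: 0.268
finger_force: 24.9
clock: 7.92
tool_pos: [0.6246, -0.1399, 0.2048]
eef_rot: [-0.01, 1.0, 0.0, -0.001]
contact_force: [-1.9, -0.0, -0.5]
opening: 0.272
finger_force: 24.9
```

Possibly first touch; check a bit more.

```bash
python3 -m pendant '[[-0.04,0,0,0,0,0],[0,0,0,0,0,0],[0,0,0,0,0,0]]'
python3 -m pendant '[[-0.04,0,0,0,0,0],[0,0,0,0,0,0],[0,0,0,0,0,0]]'
python3 - <<'E'
from m import *
F=[];
for i in range(6):
    optics.snapshot('wrist'); s=r.get_state(); F.append(s['contact_force'])
print(np.mean(F,0),np.std(F,0),s['tool_pos'])
E
```

```text
clock: 8.17
tool_pos: [0.625, -0.14, 0.2047]
eef_rot: [-0.01, 1.0, 0.0, -0.001]
contact_force: [-3.9, -1.1, -1.2]
opening: 0.272
finger_force: 24.9
clock: 8.42
tool_pos: [0.6258, -0.1401, 0.2045]
eef_rot: [-0.01, 1.0, -0.0, -0.002]
contact_force: [-5.2, 0.7, -0.3]
opening: 0.269
finger_force: 25.0
[-5.11076016  0.15370325 -0.68725462] [0.50337421 0.42101752 0.62978341] [ 0.62572548 -0.14007813  0.20451539]
```

```bash
python3 -m pendant '[[0.14,0,0,0,0,0],[0,0,0,0,0,0],[0,0,0,0,0,0]]'
python3 -m pendant '[[0,0,0.2,0,0,0],[0,0,0.2,0,0,0],[0,0,0.2,0,0,0],[0,0,0,0,0,0],[0,0,0,0,0,0]]'
```

```text
clock: 8.97
tool_pos: [0.6249, -0.1398, 0.2054]
eef_rot: [-0.01, 1.0, 0.0, 0.002]
contact_force: [0.2, 0.1, -1.4]
opening: 0.269
finger_force: 25.0
clock: 9.38
tool_pos: [0.6234, -0.1398, 0.1893]
eef_rot: [-0.01, 1.0, 0.0, -0.0]
contact_force: [0.3, 0.8, -2.3]
opening: 0.267
finger_force: 25.0
```

```bash
python3 -m pendant '[[0.02,0.4,0.04,0,0,0],[0,0.6,0,0,0,0],[0,0.6,0,0,0,0],[0,0.6,0,0,0,0],[0,0.6,0,0,0,0]]'
python3 -m pendant '[[0,0.6,0,0,0,0],[0,0.6,0,0,0,0],[0,0.6,0,0,0,0],[0,0.3,0,0,0,0],[0,0,0,0,0,0]]'
```

```text
clock: 9.8
tool_pos: [0.6217, -0.0668, 0.1892]
eef_rot: [-0.011, 1.0, 0.001, 0.0]
contact_force: [0.5, 0.6, -2.1]
opening: 0.271
finger_force: 25.0
clock: 10.22
tool_pos: [0.6205, -0.0131, 0.1892]
eef_rot: [-0.013, 1.0, 0.001, 0.0]
contact_force: [-0.0, 0.2, -1.6]
opening: 0.271
finger_force: 25.0
```

```bash
python3 -m pendant '[[0,0.3,0,0,0,0],[0,0.2,0,0,0,0],[0,0.0,0,0,0,0],[0,0,0,0,0,0]]'
python3 - <<'E'
from m import *
s=r.get_state(); print(yaw(),s['tool_pos'],s['contact_force'])
c,_,A=cloud('scene'); b,_,B=cloud('top')
cv2.imwrite('pics/s5.png',cv2.resize(c[100:240,210:390],None,fx=4,fy=4,interpolation=2))
# brass bands from first images (unobstructed)
z=np.load('c0.npz')
for n,im,W in (('scene',z['a'],z['A']),('top',z['b'],z['B'])):
    m=(W[...,2]>.164)&(W[...,2]<.185)&(abs(W[...,0]-.622)<.02)&(abs(W[...,1])<.15)
    i=im.astype(int); sat=i[...,2]-i[...,0]
    m2=m&(sat>40); p=W[m2]
    print(n,p[np.argsort(p[:,1])].round(3)[:,1], sat[m2])
E
```

```text
clock: 10.55
tool_pos: [0.6203, -0.0052, 0.189]
eef_rot: [-0.01, 1.0, -0.0, -0.0]
contact_force: [0.2, -0.1, -2.2]
opening: 0.274
finger_force: 25.0
91.15734917842153 [ 0.62029621 -0.00516304  0.18895124] [ 0.23652601 -0.08786681 -2.1848658 ]
scene [-0.041 -0.037 -0.03  -0.025 -0.025 -0.024 -0.022 -0.021 -0.021 -0.021
 -0.02  -0.019 -0.016  0.011  0.014  0.014  0.015  0.017  0.018  0.019] [ 65 119  90  59 145 135  69 152  45  88  85 131  61  65 126  79  63  67
  72  65]
top [-0.146 -0.143 -0.141 -0.138 -0.135 -0.133 -0.13  -0.127 -0.125 -0.122
 -0.12  -0.117 -0.114 -0.112 -0.109 -0.106 -0.104 -0.101 -0.096 -0.096
 -0.093 -0.093 -0.091 -0.09  -0.088 -0.088 -0.085 -0.082 -0.08  -0.077
 -0.075 -0.072 -0.022 -0.022 -0.022 -0.022 -0.021 -0.02  -0.019 -0.019
 -0.019 -0.019 -0.017 -0.017 -0.017 -0.016  0.013  0.016  0.017  0.018
  0.018  0.018  0.018  0.02   0.02   0.021  0.021  0.021  0.023  0.023
  0.026  0.029  0.031  0.034  0.039  0.095  0.099  0.101  0.103  0.106
  0.108  0.112  0.114  0.116  0.12   0.122  0.125  0.128  0.13   0.132
  0.134  0.137  0.143  0.146  0.148  0.149] [ 41  61  61  60  63  62  63  63  64  67  65  64  65  82  84  85  85  86
  43  41  51 123  85  49  93  71  61 129  44 127  70  43  43  42  45  44
  45  43  42  43  42  62  64  64  64  63  61  64  66  66  64  66  63  84
  83  82  84  84  83  71 133  46 127  54  50  53  50  71 127  46 128  50
  51  50  50  50  48  81 121  44 120  64  42  43  42  42]
```

View pics/s5.png

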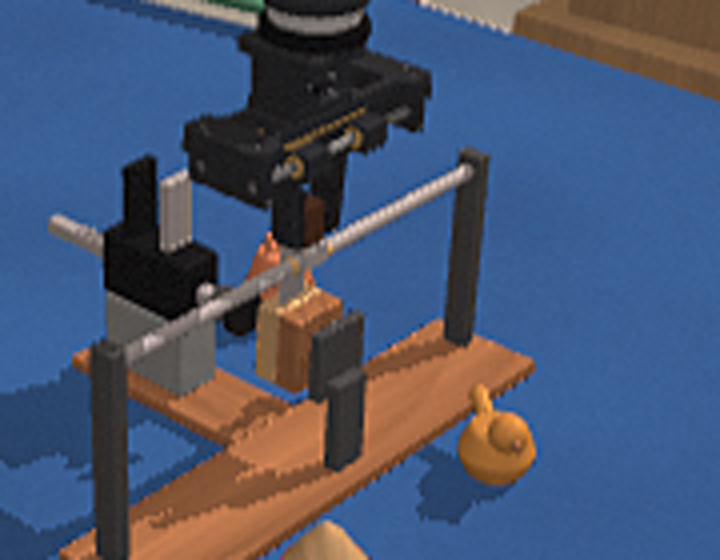

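```bash
python3 -m pendant '[[0,0.23,0,0,0,0],[0,0,0.05,0,0,0],[0,0,0.04,0,0,0],[0,0,0,0,0,0],[0,0,0,0,0,0]]'
python3 -m pendant '[[0,0,0.04,0,0,0],[0,0,0,0,0,0],[0,0,0,0,0,0]]'
```

```text
clock: 11.07
tool_pos: [0.6201, 0.0006, 0.1865]
eef_rot: [-0.01, 1.0, -0.0, -0.0]
contact_force: [0.1, 0.5, -2.2]
opening: 0.272
finger_force: 25.0
clock: 11.32
tool_pos: [0.6202, 0.0006, 0.1857]
eef_rot: [-0.01, 1.0, -0.0, -0.0]
contact_force: [0.1, -0.0, -1.8]
opening: 0.275
finger_force: 25.0
```

```bash
python3 -m pendant '[[0,0,0.03,0,0,0],[0,0,0,0,0,0],[0,0,0,0,0,0]]'
python3 -m pendant '[[0,0,0.03,0,0,0],[0,0,0,0,0,0],[0,0,0,0,0,0]]'
```

```text
clock: 11.57
tool_pos: [0.6203, 0.0007, 0.1855]
eef_rot: [-0.01, 1.0, -0.0, 0.0]
contact_force: [-2.2, -0.7, 3.4]
opening: 0.27
finger_force: 25.0
clock: 11.82
tool_pos: [0.6203, 0.0006, 0.1854]
eef_rot: [-0.01, 1.0, -0.0, 0.0]
contact_force: [-3.6, -0.4, 8.0]
opening: 0.27
finger_force: 25.0
```

```bash
python3 -m pendant '[[0,0,-0.05,0,0,0],[0,0,0,0,0,0],[0,0,0,0,0,0]]'
python3 -m pendant '[[0,0,0,0,0,0],[0,0,0,0,0,0],[0,0,0,0,0,0],[0,0,0,0,0,0],[0,0,0,0,0,0]]' 0.2
python3 -m pendant '[[0,0,0,0,0,0],[0,0,-0.4,0,0,0],[0,0,-0.8,0,0,0],[0,0,-1,0,0,0],[0,0,-1,0,0,0]]'
python3 - <<'E'
from m import *
s=r.get_state(); print(yaw(),s['q'].round(3))
c,_,A=cloud('scene'); b,_,B=cloud('top'); w,_,W=cloud('wrist')
np.savez('c6.npz',c=c,A=A,b=b,B=B,w=w,W=W)
cv2.imwrite('pics/s6.png',np.hstack([cv2.resize(c[130:230,230:330],(400,400),interpolation=2),cv2.resize(w,None,fx=.78,fy=.78)[:400,:][:299] if 0 else cv2.resize(w,(400,400))]))
for n,X in (('wrist',W),('top',B),('scene',A)):
    V=X.reshape(-1,3); V=V[~np.isnan(V[:,0])]
    for nm,lo,hi in (('grip',(.59,-.03,.205),(.65,.03,.218)),('blk',(.58,-.04,.126),(.64,.04,.136)),('cg',(.42,-.03,.183),(.53,.03,.196)),('body',(.40,-.04,.125),(.53,.04,.136))):
        q=V[np.all((V>lo)&(V<hi),1)]
        if len(q)>3: print(n,nm,len(q),q.mean(0).round(4),[np.round(a,2) for a in cv2.minAreaRect(q[:,:2].astype(np.float32)*1000)])
E
```

```text
clock: 12.07
tool_pos: [0.6204, 0.0008, 0.1855]
eef_rot: [-0.01, 1.0, 0.0, 0.0]
contact_force: [-0.1, -0.4, 1.4]
opening: 0.269
finger_force: 25.0
clock: 12.48
tool_pos: [0.6202, 0.0008, 0.1854]
eef_rot: [-0.01, 1.0, 0.0, -0.0]
contact_force: [0.5, 0.1, -0.2]
opening: 0.598
finger_force: 0.0
clock: 12.9
tool_pos: [0.6199, 0.0007, 0.2668]
eef_rot: [-0.01, 1.0, 0.0, -0.0]
contact_force: [0.7, 0.2, 0.0]
opening: 0.602
finger_force: 0.0
91.17242551242663 [ 0.029  0.651 -0.187  1.548  0.138  0.956  1.39 ]
wrist grip 752 [0.618  0.003  0.2115] [array([618.72,   3.  ]), array([15.85, 23.12]), np.float64(1.2)]
wrist blk 872 [0.6092 0.0029 0.1299] [array([619.29,   3.18]), array([40.19, 49.98]), np.float64(1.31)]
wrist cg 638 [ 0.4912 -0.0017  0.1884] [array([490.79,  -1.64]), array([ 7.99, 28.34]), np.float64(1.21)]
wrist body 1654 [ 0.5015 -0.001   0.1286] [array([493.04,  -1.8 ]), array([48.81, 40.61]), np.float64(0.74)]
top blk 47 [ 0.612  -0.0152  0.131 ] [array([619.41, -14.61]), array([15.31, 36.29]), np.float64(89.0)]
top body 119 [ 0.4668 -0.0181  0.1299] [array([472.64, -15.92]), array([88.38, 13.75]), np.float64(0.72)]
scene grip 42 [ 0.6224 -0.0035  0.2103] [array([620.26,  -2.41]), array([21.08, 25.6 ]), np.float64(5.24)]
scene blk 126 [ 0.6229 -0.004   0.1305] [array([621.29,  -2.04]), array([54.74, 38.6 ]), np.float64(87.65)]
scene cg 54 [ 0.4726 -0.0067  0.188 ] [array([472.25,  -6.83]), array([29.12, 50.99]), np.float64(86.88)]
scene body 154 [ 0.4817 -0.0114  0.1294] [array([474.13,  -7.9 ]), array([90.67, 39.87]), np.float64(3.14)]
```

View pics/s6.png

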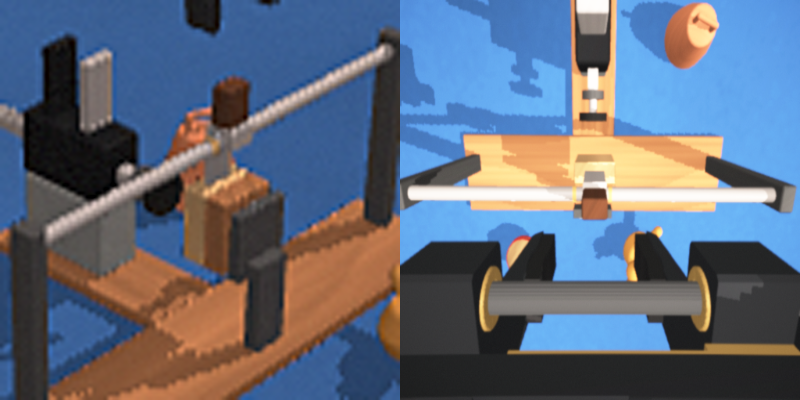

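Run:
```python
from m import *
z=np.load('c6.npz')
for n,X,im in (('wrist',z['W'],z['w']),('scene',z['A'],z['c'])):
    V=X.reshape(-1,3); ok=~np.isnan(V[:,0]); V=V[ok]; I=im.reshape(-1,3)[ok].astype(int)
    for nm,lo,hi in (('post-',(.6,-.25,.180),(.65,-.17,.19)),('post+',(.6,.17,.180),(.65,.25,.19)),('jaw',(.635,-.05,.115),(.67,.05,.132)),('boardE',(.57,-.25,.008),(.7,.25,.016)),('footdisc',(.5,-.04,.085),(.57,.04,.122))):
        q=V[np.all((V>lo)&(V<hi),1)]
        if len(q)>3: print(n,nm,len(q),q.mean(0).round(4),[np.round(a,2) for a in cv2.minAreaRect(q[:,:2].astype(np.float32)*1000)],q[:,1].min().round(4),q[:,1].max().round(4))
    m=(abs(V[:,0]-.62)<.015)&(V[:,2]>.168)&(V[:,2]<.18)&(abs(V[:,1])<.05)
    y=V[m,1]; sat=I[m,2]-I[m,0]; g=I[m].mean(1); o=np.argsort(y)
    bins=np.arange(-.04,.04,.002)
    print([(round(b*1000),int(sat[(y>=b)&(y<b+.002)].mean())) for b in bins if ((y>=b)&(y<b+.002)).any()])
```

```text
wrist post- 130 [ 0.624  -0.1938  0.182 ] [array([ 622.51, -193.63]), array([ 4.66, 21.3 ]), np.float64(82.35)] -0.1974 -0.1921
wrist post+ 486 [0.6158 0.1989 0.1826] [array([615.95, 199.98]), array([21.08, 15.48]), np.float64(2.82)] 0.1921 0.2075
wrist jaw 245 [ 0.6474 -0.0036  0.1262] [array([646.29,   2.09]), array([51.82, 18.48]), np.float64(89.82)] -0.0238 0.028
wrist boardE 16527 [ 6.226e-01 -4.000e-04  1.110e-02] [array([6.2728e+02, 9.0000e-02]), array([114.35, 438.93]), np.float64(0.84)] -0.2198 0.2203
wrist footdisc 1100 [ 5.401e-01 -5.000e-04  1.085e-01] [array([ 5.3991e+02, -4.5000e-01]), array([47.66, 37.2 ]), np.float64(0.94)] -0.0194 0.0178
[(-40, 16), (-38, 16), (-36, 15), (-34, 18), (-32, 16), (-30, 19), (-28, 20), (-26, 19), (-24, 24), (-22, 65), (-20, 116), (-18, 83), (-16, 26), (-14, 27), (-12, 28), (-10, 33), (-8, 19), (-6, 18), (-4, 20), (-2, 22), (0, 19), (2, 19), (4, 18), (6, 15), (8, 12), (10, 13), (12, 16), (14, 29), (16, 51), (18, 86), (20, 54), (22, 20), (24, 21), (26, 17), (28, 19), (30, 19), (32, 16), (34, 21), (36, 19), (38, 17)]
scene post- 34 [ 0.624  
[... 287 characters left out ...]
, array([24.21, 56.45]), np.float64(3.34)] -0.0307 0.0246
scene boardE 2524 [ 0.6391 -0.0298  0.0117] [array([629.12,  -3.37]), array([117.3, 444.1]), np.float64(0.92)] -0.2253 0.2188
scene footdisc 195 [ 0.5333 -0.0112  0.1043] [array([534.31,  -8.09]), array([41.84, 66.2 ]), np.float64(89.78)] -0.0289 0.0129
[(-40, 30), (-38, 8), (-36, 18), (-34, 17), (-32, 33), (-30, 14), (-28, 15), (-26, 54), (-24, 68), (-22, 90), (-20, 41), (-18, 4), (-16, 11), (-14, 22), (-12, 6), (-10, 13), (-8, 23), (-6, 18), (-4, 14), (-2, 18), (0, 16), (2, 25), (4, 13), (6, 20), (8, 19), (10, 31), (14, 27), (18, 20), (20, 11), (22, 26), (24, 25), (26, 28), (28, 29), (30, 3), (32, -16), (34, 20), (36, 24), (38, 34)]
```

```bash
python3 -m pendant '[[0,0.09,0.8,0,0,0],[0,0,0.9,0,0,0],[0,0,0.9,0,0,0],[0,0,0.55,0,0,0],[0,0,0,0,0,0]]'
python3 -m pendant '[[0,0,0,0,0,0],[0,0,0,0,0,0],[0,0,0,0,0,0],[0,0,0,0,0,0],[0,0,0,0,0,0]]' -1 15
python3 -m pendant '[[0,0,0,0,0,0],[0,0,0,0,0,0],[0,0,0,0,0,0]]'
python3 -m pendant '[[0,-0.04,0,0,0,0],[0,-0.04,0,0,0,0],[0,-0.035,0,0,0,0],[0,0,0,0,0,0],[0,0,0,0,0,0]]'
python3 -c "
from m import *
w,_,W=cloud('wrist'); V=W.reshape(-1,3); V=V[~np.isnan(V[:,0])]
q=V[np.all((V>(.58,-.04,.126))&(V<(.64,.04,.136)),1)]; print(len(q),cv2.minAreaRect(q[:,:2].astype(np.float32)*1000) if len(q)>3 else '')"
```

```text
clock: 13.47
tool_pos: [0.6171, 0.0028, 0.1828]
eef_rot: [-0.01, 1.0, -0.0, -0.004]
contact_force: [0.3, 0.5, 0.5]
opening: 0.599
finger_force: 0.0
clock: 13.88
tool_pos: [0.6208, 0.0024, 0.1878]
eef_rot: [-0.01, 1.0, -0.0, 0.001]
contact_force: [-0.1, -1.8, 4.0]
opening: 0.27
finger_force: 15.0
clock: 14.13
tool_pos: [0.6208, 0.0024, 0.1878]
eef_rot: [-0.01, 1.0, -0.0, 0.001]
contact_force: [-0.8, -2.7, 5.8]
opening: 0.27
finger_force: 15.0
clock: 14.55
tool_pos: [0.6208, 0.0023, 0.1877]
eef_rot: [-0.011, 1.0, 0.001, 0.001]
contact_force: [-0.4, 2.5, 5.5]
opening: 0.271
finger_force: 15.0
1756 ((612.968994140625, 4.41618537902832), (27.933094024658203, 50.2194709777832), 0.9824814796447754)
```

```bash
python3 -m pendant '[[0,0,-0.06,0,0,0],[0,0,0,0,0,0],[0,0,0,0,0,0]]'
python3 -m pendant '[[0,0,0,0,0,0],[0,0,0,0,0,0],[0,0,0,0,0,0]]'
python3 -c "
from m import *
print(r.get_state()['tool_pos'])
w,_,W=cloud('wrist'); V=W.reshape(-1,3); V=V[~np.isnan(V[:,0])]
q=V[np.all((V>(.58,-.04,.126))&(V<(.64,.04,.136)),1)]; print(len(q),cv2.minAreaRect(q[:,:2].astype(np.float32)*1000) if len(q)>3 else '')"
```

```text
clock: 14.85
tool_pos: [0.6198, 0.0002, 0.1878]
eef_rot: [-0.01, 1.0, 0.0, -0.001]
contact_force: [-0.4, 0.9, 0.2]
opening: 0.271
finger_force: 15.0
clock: 15.1
tool_pos: [0.6199, 0.0001, 0.1879]
eef_rot: [-0.01, 1.0, 0.0, -0.0]
contact_force: [-0.4, 0.8, -1.6]
opening: 0.269
finger_force: 15.0
[6.19941481e-01 7.66432057e-05 1.87907098e-01]
1773 ((612.5734252929688, 2.0904903411865234), (28.952871322631836, 50.011966705322266), 1.1823441982269287)
```

```bash
python3 -m pendant '[[0,-0.05,0,0,0,0],[0,0,0,0,0,0],[0,0,0,0,0,0]]'
python3 -m pendant '[[0,0,0,0,0,0],[0,0,0,0,0,0],[0,0,0,0,0,0],[0,0,0,0,0,0],[0,0,0,0,0,0]]' 0.2
python3 -m pendant '[[0,0,0,0,0,0],[0,0,-0.4,0,0,0],[0,0,-0.9,0,0,0],[0,0,-1,0,0,0],[0,0,-1,0,0,0]]'
python3 -m pendant '[[0,0,0,0,0,0]]'
cat > chk.py <<'E'
from m import *
def bd(V,I):
    m=(abs(V[:,0]-.62)<.015)&(V[:,2]>.168)&(V[:,2]<.18)&(abs(V[:,1])<.035)
    y=V[m,1]; w=np.clip(I[m,2]-I[m,0]-35,0,None)
    return [np.average(y[k],weights=w[k]).round(4) if w[k].sum()>0 else None for k in (y<-.012,y>.010)]
for n in ('wrist','scene','top'):
    im,_,X=cloud(n); V=X.reshape(-1,3); ok=~np.isnan(V[:,0]); V=V[ok]; I=im.reshape(-1,3)[ok].astype(int)
    print(n,'bands',bd(V,I))
    for nm,lo,hi in (('grip',(.59,-.03,.205),(.65,.03,.218)),('blk',(.58,-.04,.126),(.64,.04,.136))):
        q=V[np.all((V>lo)&(V<hi),1)]
        if len(q)>3: print(nm,len(q),[np.round(a,2) for a in cv2.minAreaRect(q[:,:2].astype(np.float32)*1000)])
E
python3 chk.py; python3 -c "
from m import *
s=r.get_state();print(s['tool_pos'],s['q'].round(3),yaw())"
```

```text
clock: 15.4
tool_pos: [0.6202, -0.0015, 0.188]
eef_rot: [-0.01, 1.0, -0.0, -0.0]
contact_force: [0.0, -0.2, -2.7]
opening: 0.272
finger_force: 15.0
clock: 15.82
tool_pos: [0.6204, -0.001, 0.1884]
eef_rot: [-0.01, 1.0, 0.0, 0.0]
contact_force: [0.7, 0.6, 0.5]
opening: 0.597
finger_force: 0.0
clock: 16.23
tool_pos: [0.62, -0.0011, 0.2722]
eef_rot: [-0.01, 1.0, 0.0, -0.0]
contact_force: [0.9, -0.7, 0.1]
opening: 0.599
finger_force: 0.0
clock: 16.32
tool_pos: [0.6233, -0.0008, 0.2767]
eef_rot: [-0.01, 1.0, 0.0, 0.005]
contact_force: [1.4, 0.5, 0.9]
opening: 0.595
finger_force: 0.0
wrist bands [np.float64(-0.0191), np.float64(0.0201)]
grip 704 [array([617.33,   0.76]), array([15.55, 22.78]), np.float64(1.45)]
blk 821 [array([619.3,   1. ]), array([39.9 , 49.83]), np.float64(0.8)]
scene bands [np.float64(-0.0219), np.float64(0.0148)]
grip 44 [array([619.72,  -2.74]), array([18.64, 30.98]), np.float64(3.32)]
blk 127 [array([620.27,  -3.65]), array([39.36, 56.37]), np.float64(0.04)]
top bands [np.float64(-0.0188), None]
blk 46 [array([619.51, -16.84]), array([36.51, 14.4 ]), np.float64(2.87)]
[ 0.62004595 -0.00116571  0.27099981] [ 0.033  0.647 -0.189  1.543  0.138  0.965  1.394] 91.16631187236884
```

```bash
python3 -m pendant '[[0.9,0.08,0,0,0,0],[0.9,0,0,0,0,0],[0.9,0,0,0,0,0],[0.9,0,0,0,0,0],[0.9,0,0,0,0,0]]' 1 12
python3 -m pendant '[[0.9,0,0,0,0,0],[0.9,0,0,0,0,0.0],[0,0,0,0,0,0.0385],[0,0,0,0,0,0.0385],[0,0,0,0,0,0.0385]]'
python3 -m pendant '[[0,0,0,0,0,0.0385],[0,0,0,0,0,0.0385],[0,0,0,0,0,0.0385],[0,0,0,0,0,0.0385],[0,0,0,0,0,0.0385]]'
python3 -m pendant '[[0,0,0,0,0,0.0385],[0,0,0,0,0,0.0385],[0,0,0,0,0,0.0385],[0,0,0,0,0,0.0385],[0,0,0,0,0,0.0385]]'
python3 -m pendant '[[0,0,0,0,0,0],[0,0,0,0,0,0]]'
python3 - <<'E'
from m import *
s=r.get_state();print(s['tool_pos'],s['q'].round(3),yaw())
print(totool([.4628-s['tool_pos'][0],-.0025-s['tool_pos'][1],.150-s['tool_pos'][2]]))
im,_,X=cloud('wrist'); V=X.reshape(-1,3); V=V[~np.isnan(V[:,0])]
for nm,lo,hi in (('cg',(.42,-.03,.183),(.53,.03,.196)),('body',(.40,-.04,.125),(.53,.04,.136))):
    q=V[np.all((V>lo)&(V<hi),1)]
    if len(q)>3: print(nm,len(q),[np.round(a,2) for a in cv2.minAreaRect(q[:,:2].astype(np.float32)*1000)])
cv2.imwrite('pics/w7.png',im)
E
```

```text
clock: 16.88
tool_pos: [0.5056, -0.0015, 0.2696]
eef_rot: [-0.01, 1.0, -0.0, -0.001]
contact_force: [-0.5, 0.6, 0.1]
opening: 0.955
finger_force: 0.0
clock: 17.3
tool_pos: [0.4614, -0.0026, 0.2699]
eef_rot: [0.173, 0.985, -0.0, -0.001]
contact_force: [0.6, 0.1, -0.3]
opening: 1.002
finger_force: 0.0
clock: 17.72
tool_pos: [0.4618, -0.0024, 0.2698]
eef_rot: [0.459, 0.889, -0.001, -0.001]
contact_force: [0.5, 0.6, -0.4]
opening: 1.0
finger_force: 0.0
clock: 18.13
tool_pos: [0.4618, -0.0023, 0.2698]
eef_rot: [0.703, 0.712, -0.001, -0.001]
contact_force: [-1.3, -0.9, 0.7]
opening: 1.001
finger_force: 0.0
clock: 18.3
tool_pos: [0.4621, -0.0022, 0.27]
eef_rot: [0.699, 0.715, -0.001, -0.001]
contact_force: [-0.9, -0.1, 0.1]
opening: 0.999
finger_force: 0.0
[ 0.46206315 -0.00221959  0.27002473] [-0.272  0.446  0.263  2.01  -0.172  0.709  0.12 ] 1.2849701817370487
[-0.01   0.039  4.801]
cg 922 [array([471.03,  -1.55]), array([47.45, 29.3 ]), np.float64(0.46)]
body 2603 [array([472.31,  -1.39]), array([89.97, 39.22]), np.float64(1.05)]
```

View pics/w7.png

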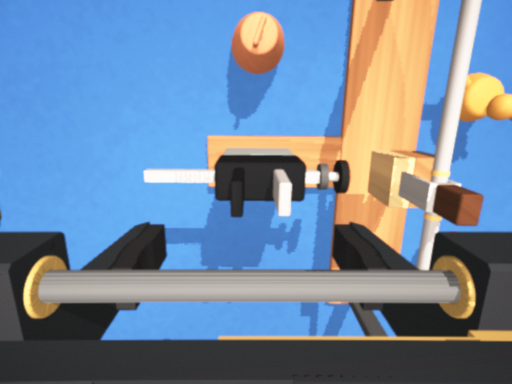

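```bash
python3 -m pendant '[[0,0.04,0.9,0,0,0],[0,0,0.9,0,0,0],[0,0,0.9,0,0,0],[0,0,0.9,0,0,0],[0,0,0.7,0,0,0]]'
python3 -m pendant '[[0,0,0.5,0,0,0],[0,0,0,0,0,0],[0,0,0,0,0,0]]'
cat > foot.py <<'E'
from m import *
s=r.get_state();print(s['tool_pos'].round(4),'op',round(s['opening'],3),'ff',round(s['finger_force'],2),'F',s['contact_force'].round(1))
for n in ('wrist','scene'):
    im,_,X=cloud(n); V=X.reshape(-1,3); V=V[~np.isnan(V[:,0])]
    t=V[np.all((V>(.30,-.025,.085))&(V<(.43,.02,.112)),1)]
    f=V[np.all((V>(.52,-.03,.107))&(V<(.593,.025,.121)),1)]
    b=V[np.all((V>(.58,-.04,.126))&(V<(.66,.04,.136)),1)]
    print(n,'tail',len(t),t[:,0].min().round(4) if len(t) else '','foot x',len(f),np.percentile(f[:,0],[2,50,98]).round(4) if len(f) else '','blk',len(b),np.percentile(b[:,0],[3,97]).round(4) if len(b) else '',b[:,1].mean().round(4) if len(b) else '')
E
python3 foot.py
```

```text
clock: 18.77
tool_pos: [0.4631, -0.0022, 0.1616]
eef_rot: [0.699, 0.715, -0.0, -0.001]
contact_force: [-0.5, 0.2, -0.2]
opening: 0.999
finger_force: 0.0
clock: 19.02
tool_pos: [0.4633, -0.0024, 0.1503]
eef_rot: [0.7, 0.714, -0.0, -0.001]
contact_force: [-0.5, 0.1, 1.0]
opening: 1.001
finger_force: 0.0
[ 0.4633 -0.0024  0.1503] op 1.001 ff 0.0 F [-0.5  0.1  1. ]
wrist tail 2387 0.3505 foot x 1226 [0.5356 0.5558 0.5632] blk 1243 [0.5988 0.6112] 0.0127
scene tail 80 0.3481 foot x 25 [0.5207 0.5612 0.5679] blk 174 [0.6057 0.656 ] -0.006
```

```bash
Z='[0,0,0,0,0,0]'; python3 -m pendant '[[0,0,0,0,0,0],[0,0,0,0,0,0],[0,0,0,0,0,0],[0,0,0,0,0,0],[0,0,0,0,0,0]]' -0.31 12
python3 -m pendant '[[0,0,0,0,0,0],[0,0,0,0,0,0],[0,0,0,0,0,0],[0,0,0,0,0,0],[0,0,0,0,0,0]]'
python3 foot.py
```

```text
clock: 19.53
tool_pos: [0.4651, -0.0022, 0.1511]
eef_rot: [0.7, 0.714, 0.001, 0.001]
contact_force: [4.9, 0.4, -2.1]
opening: 0.646
finger_force: 1.9
clock: 19.95
tool_pos: [0.462, -0.0022, 0.1509]
eef_rot: [0.7, 0.714, -0.001, -0.001]
contact_force: [-1.3, -0.3, 6.8]
opening: 0.346
finger_force: 4.8
[ 0.462  -0.0022  0.1509] op 0.346 ff 4.8 F [-1.3 -0.3  6.8]
wrist tail 1820 0.3673 foot x 1468 [0.5262 0.5724 0.5808] blk 2368 [0.599  0.6159] -0.0002
scene tail 54 0.3709 foot x 43 [0.5205 0.5772 0.5837] blk 167 [0.6031 0.6562] -0.0053
```

```bash
python3 -m pendant '[[0,0,0,0,0,0],[0,0,0,0,0,0],[0,0,0,0,0,0],[0,0,0,0,0,0],[0,0,0,0,0,0]]' 0.3
python3 -m pendant '[[0,0,0,0,0,0],[0,0,0,0,0,0],[0,0,0,0,0,0],[0,0,0,0,0,0],[0,0,0,0,0,0]]' -0.31
python3 -m pendant '[[0,0,0,0,0,0],[0,0,0,0,0,0]]'
python3 foot.py
```

```text
clock: 20.47
tool_pos: [0.4634, -0.0023, 0.1506]
eef_rot: [0.7, 0.714, -0.0, -0.0]
contact_force: [1.5, 0.3, 1.1]
opening: 0.649
finger_force: 0.6
clock: 20.88
tool_pos: [0.4621, -0.0023, 0.1506]
eef_rot: [0.7, 0.714, -0.001, -0.001]
contact_force: [-0.9, -0.1, 2.5]
opening: 0.348
finger_force: 5.0
clock: 21.05
tool_pos: [0.462, -0.0023, 0.1506]
eef_rot: [0.7, 0.714, -0.001, -0.001]
contact_force: [-2.1, -0.0, 2.8]
opening: 0.34
finger_force: 5.8
[ 0.462  -0.0023  0.1506] op 0.34 ff 5.76 F [-2.1 -0.   2.8]
wrist tail 1498 0.3776 foot x 1618 [0.5262 0.5828 0.5903] blk 2369 [0.599  0.6159] -0.0003
scene tail 44 0.3763 foot x 40 [0.5202 0.5684 0.5914] blk 172 [0.6039 0.6566] -0.0059
```

```bash
python3 -m pendant '[[0,0,0,0,0,0],[0,0,0,0,0,0],[0,0,0,0,0,0],[0,0,0,0,0,0],[0,0,0,0,0,0]]' 0.6
python3 -m pendant '[[0,0,0,0,0,0],[0,0,0,0,0,0]]'
python3 -m pendant '[[0,0,0,0,0,0],[0,0,0,0,0,0],[0,0,0,0,0,0],[0,0,0,0,0,0],[0,0,0,0,0,0]]' -0.2
python3 -m pendant '[[0,0,0,0,0,0],[0,0,0,0,0,0],[0,0,0,0,0,0]]'
python3 foot.py
```

```text
clock: 21.57
tool_pos: [0.4642, -0.0023, 0.1508]
eef_rot: [0.7, 0.714, 0.0, 0.0]
contact_force: [-0.1, -1.3, 1.2]
opening: 0.699
finger_force: 0.0
clock: 21.73
tool_pos: [0.4632, -0.0023, 0.1506]
eef_rot: [0.7, 0.714, -0.0, -0.0]
contact_force: [0.9, 0.2, -0.4]
opening: 0.799
finger_force: 0.0
clock: 22.15
tool_pos: [0.4654, -0.0022, 0.1509]
eef_rot: [0.7, 0.714, 0.001, 0.001]
contact_force: [5.2, 1.2, -2.3]
opening: 0.445
finger_force: 2.2
clock: 22.4
tool_pos: [0.4644, -0.0022, 0.1509]
eef_rot: [0.7, 0.714, 0.001, 0.0]
contact_force: [3.8, 0.4, -0.7]
opening: 0.401
finger_force: 2.1
[ 0.4644 -0.0022  0.1509] op 0.401 ff 2.14 F [ 3.8  0.4 -0.7]
wrist tail 1155 0.3877 foot x 932 [0.526  0.5739 0.5929] blk 2420 [0.6001 0.6182] 0.0006
scene tail 32 0.3884 foot x 31 [0.5209 0.5731 0.5837] blk 173 [0.604  0.6557] -0.0058
```

```bash
sed -i 's/\.593,\.025/.597,.025/' foot.py
python3 -m pendant '[[0,0,0,0,0,0],[0,0,0,0,0,0],[0,0,0,0,0,0]]' -0.28
python3 foot.py
python3 -m pendant '[[0,0,0,0,0,0],[0,0,0,0,0,0],[0,0,0,0,0,0],[0,0,0,0,0,0],[0,0,0,0,0,0]]' 0.6
python3 -m pendant '[[0,0,0,0,0,0],[0,0,0,0,0,0]]'
python3 foot.py
python3 -m pendant '[[0,0,0,0,0,0],[0,0,0,0,0,0],[0,0,0,0,0,0],[0,0,0,0,0,0],[0,0,0,0,0,0]]' 0.1
python3 -m pendant '[[0,0,0,0,0,0],[0,0,0,0,0,0]]'
python3 foot.py
```

```text
clock: 22.75
tool_pos: [0.4627, -0.0022, 0.1508]
eef_rot: [0.7, 0.714, -0.0, -0.001]
contact_force: [0.1, 0.3, 5.1]
opening: 0.362
finger_force: 7.2
[ 0.4627 -0.0022  0.1508] op 0.362 ff 7.19 F [0.1 0.3 5.1]
wrist tail 1071 0.3904 foot x 1437 [0.5242 0.5806 0.5967] blk 2191 [0.6014 0.6174] -0.0003
scene tail 28 0.3907 foot x 24 [0.5202 0.5696 0.5859] blk 174 [0.6079 0.6559] -0.0057
clock: 23.27
tool_pos: [0.4633, -0.0024, 0.1505]
eef_rot: [0.7, 0.714, -0.0, -0.0]
contact_force: [0.5, -0.3, 0.3]
opening: 0.714
finger_force: 0.6
clock: 23.43
tool_pos: [0.4626, -0.0024, 0.1504]
eef_rot: [0.7, 0.714, -0.001, -0.001]
contact_force: [0.1, 0.5, -0.0]
opening: 0.803
finger_force: 0.0
[ 0.4626 -0.0024  0.1504] op 0.803 ff 0.0 F [ 0.1  0.5 -0. ]
wrist tail 1111 0.3892 foot x 1345 [0.527  0.5789 0.5965] blk 1145 [0.6013 0.6109] 0.0113
scene tail 32 0.3895 foot x 28 [0.5215 0.5746 0.5844] blk 170 [0.6058 0.6562] -0.0055
clock: 23.95
tool_pos: [0.4659, -0.0023, 0.1509]
eef_rot: [0.7, 0.714, 0.001, 0.002]
contact_force: [5.3, -0.3, -3.5]
opening: 0.548
finger_force: 2.6
clock: 24.12
tool_pos: [0.4659, -0.0023, 0.1509]
eef_rot: [0.7, 0.714, 0.001, 0.001]
contact_force: [5.9, 0.5, -4.1]
opening: 0.553
finger_force: 2.6
[ 0.4659 -0.0023  0.1509] op 0.553 ff 2.61 F [ 5.9  0.5 -4.1]
wrist tail 1093 0.3891 foot x 1309 [0.5235 0.5788 0.5965] blk 1945 [0.6012 0.62  ] 0.0057
scene tail 32 0.3902 foot x 29 [0.5208 0.5729 0.5839] blk 175 [0.6067 0.6568] -0.0056
```

```bash
cat > st.py <<'E'
from m import *
s=r.get_state(); im,_,X=cloud('wrist'); V=X.reshape(-1,3); V=V[~np.isnan(V[:,0])]
t=V[np.all((V>(.30,-.025,.085))&(V<(.43,.02,.112)),1)]
b=V[np.all((V>(.58,-.04,.126))&(V<(.66,.04,.136)),1)]
w=s['opening']*.088; x=s['tool_pos'][0]
print('>> op %.3f front %.4f rear %.4f ff %.2f Fx %.1f Fz %.1f tail %.4f blk %.4f'%(s['opening'],x+w/2,x-w/2,s['finger_force'],s['contact_force'][0],s['contact_force'][2],np.sort(t[:,0])[5],np.percentile(b[:,0],3)))
E
P(){ python3 st.py; }
python3 -m pendant '[[0,0,0,0,0,0],[0,0,0,0,0,0],[0,0,0,0,0,0]]' 0.02 >/dev/null; P
python3 -m pendant '[[0,0,0,0,0,0],[0,0,0,0,0,0],[0,0,0,0,0,0]]' -0.04 >/dev/null; P
python3 -m pendant '[[0,0,0,0,0,0],[0,0,0,0,0,0],[0,0,0,0,0,0]]' -0.1 >/dev/null; P
```

```text
>> op 0.513 front 0.4891 rear 0.4439 ff 3.20 Fx 6.4 Fz -4.8 tail 0.3903 blk 0.6013
>> op 0.480 front 0.4881 rear 0.4458 ff 3.59 Fx 5.9 Fz -6.1 tail 0.3910 blk 0.6011
>> op 0.449 front 0.4864 rear 0.4469 ff 5.30 Fx 6.8 Fz -5.0 tail 0.3922 blk 0.6013
```

```bash
P(){ python3 st.py; }
python3 -m pendant '[[0,0,0,0,0,0],[0,0,0,0,0,0],[0,0,0,0,0,0]]' -0.14 >/dev/null; P
python3 -m pendant '[[0,0,0,0,0,0],[0,0,0,0,0,0],[0,0,0,0,0,0]]' -0.17 >/dev/null; P; P
```

```text
>> op 0.432 front 0.4848 rear 0.4468 ff 7.06 Fx 5.0 Fz -4.0 tail 0.3938 blk 0.6015
>> op 0.416 front 0.4835 rear 0.4468 ff 8.25 Fx 5.6 Fz -2.7 tail 0.3948 blk 0.6015
>> op 0.416 front 0.4834 rear 0.4469 ff 8.23 Fx 4.7 Fz -1.9 tail 0.3948 blk 0.6016
```

```bash
python3 -c "
from m import *
w,_,_=cloud('wrist'); c,_,_=cloud('scene')
cv2.imwrite('pics/f.png',np.hstack([cv2.resize(c[130:230,230:330],(400,400),interpolation=2),cv2.resize(w[60:260,200:460],(400,308))if 0 else cv2.resize(w[40:260,180:440],(400,400))]))"; python3 st.py
```

```text
>> op 0.418 front 0.4836 rear 0.4467 ff 8.21 Fx 5.2 Fz -2.6 tail 0.3947 blk 0.6016
```

View pics/f.png

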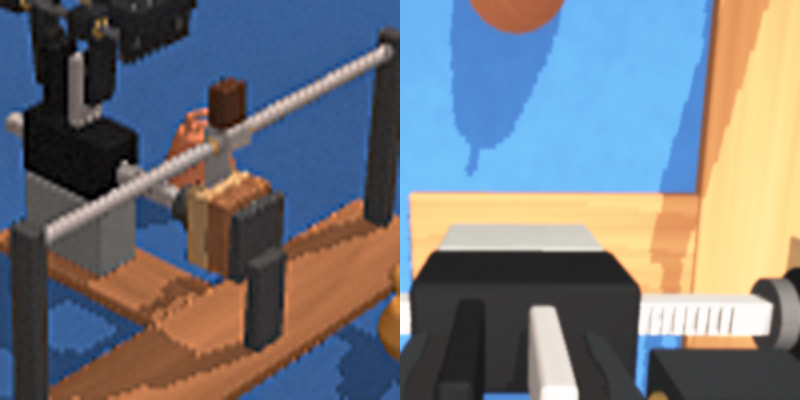

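The block hangs between the bands and is clamped: the foot at left-panel (180,205) bears on it, its far side is against the jaw at (255,235), and the trigger is still squeezed.

```bash
python3 -c "
from plant import r; print(r.finish_job())"
```

```text
the job is handed in; nothing more can be done
None
```

The block hangs within about 0.5 mm of the mark, clamped against the jaw with the foot pressed in about 4.5–5.5 mm, and I handed the job in with the trigger still squeezed; the foot depth is worked out from the rod position and finger forces, not measured directly.

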